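Strip a pipe strainer for cleaning

ROBOT

A 6-joint arm with a two-finger parallel gripper is mounted at the origin on a cart in front of the work surface, level with it; the furniture and walls round the work are solid. World frame = base frame: x ahead of the robot, y to its left, z up, the work surface at z = 0. Lengths are in mm, angles in rad, forces in N, time in s.
With the tool pointing down it reaches from about 350 to 875 mm from the base axis. Payload 4.2 kg.
Tool frame: the origin (TCP) lies between the finger pads; the fingertips stand 25 mm ahead of it and the grasp point (between the pads) lies 6 mm ahead of it; z points along the fingers, y is the line along which they close (so a half turn about z gives the same grasp; the last joint's range is limited). The gripper opens to 85 mm and grips with 20 to 120 N. Pads are 22 mm wide; open, the fingers measure 114 mm over their backs; the gripper's body (76 mm by 85 mm) begins 54 mm behind the grasp point. The pads swing forward as they close: fully open they stand 13 mm farther back than shut.
Start: joints at [1.542, 0.385, 0.008, 0, -1.194, -0.259], TCP at [177.37, 599.282, 256.312] pointing down, gripper open.
Joint ranges: [-3.14, 3.14], [-1.21, 2.06], [-1.07, 1.41], [-3.16, 2.05], [-2.99, -0.16], [-3.1, 3.1]. Speed limits (rad/s): [2.79, 2.79, 3.14, 3.14, 3.14, 3.14].

INTERFACE

Orientations are given as a unit quaternion [x, y, z, w].
In Python, from bench import arm gives the robot as it stands.
- The arm moves only by the shell command python3 -m pendant 'ROWS'. ROWS is JSON, a list of rows, each a list of 7 numbers: the shift along the tool's x, y, z in m, then the turn, a rotation vector about the tool's x, y, z in degrees, then the finger opening in m, from 0 to 0.0854. In form: [[x, y, z, wx, wy, wz, fingers], ...]. A call has 1 to 12 rows; each row shifts and turns the commanded pose from where the row before left it, along the tool's axes as they then stand; what a row does not reach is not made up. A row lasts 1/10 s, in which the tool goes at most 50 mm and 8.59 degrees, less where a joint would pass 70% of its speed; a pose out of reach is approached as far as the arm can. A call is refused whole if a number of a shift passes 0.05 or a number of a turn 8.59, either way. A call with a gripper value outside its range is refused whole. The fingers move at their own pace and stop on an object; the grip force is fixed at half the most. Time passes only in rows, so rows that do not move let the fingers close. It gives the time, the measured TCP pose, the force, the opening and the grip force at its end, in the units of the state.
- arm.read_state(): the state, without advancing time (a new reading comes with each control period).
- arm.get_image(name): name is "scene" or "top" or "wrist"; returns a dict with "image" (420x560x3 uint8, red, green, blue), "fx", "fy", "cx", "cy" (pixels), "k1" (the pictures are not rectified: a ray, as slopes to the right and down, at radius r is drawn at 1 + k1 r^2 times it, then the intrinsics apply), "xyz" and "rotation" of the camera in the world. Camera axes: x right, y down, z forward; pixel columns grow to the right and rows downward; lengths in mm; the calibration is good to about 2 mm. A picture is of the moment at which its call begins. There is no depth.
- arm.job_done(): hands the job in; it is judged then, once.
The state is a dict: "clock": time; "joints": joint angles; "joint_vel": joint speeds; "joint_efforts": joint torques, N m; "position": TCP position; "ee_rot": TCP orientation; "contact_force": force on the tool from outside, world axes, zero at the start; "wrist_torque": the same for the moment, N m; "gripper_width": finger opening in mm; "grasp_force": force on a finger pad.
Only numpy, scipy, OpenCV 4.12 (cv2) and the standard library are available. Lean on these libraries where they do the work, as an engineer would, in place of code of your own. Each camera call takes 0.05 s, during which the arm holds its last target. There are 200 camera calls.

TASK

Strip the blue pipe strainer on the bench: swing its clamp bar well clear of the cap (about a quarter turn, clockwise from above), lift the cap off and lay it knob up in the middle of the orange mat, then lift the basket out and stand it upright in the middle of the white tray. Set the cap and basket down rather than dropping them, and keep the basket level so that the bolt it has caught stays inside. Do not disturb the oil bottle, the screw box or the roll of black tape.

Things in the scene. Friction and masses are not known exactly. Their poses are not given: they have to be found in the camera images.
- strainer: Blue pipe strainer, fixed: foot 124 mm wide; pot 84 mm outside, 74 mm bore, its floor 16 mm and rim 84 mm above the bench; flange 108 mm wide, top 72 mm up, carries the cap. Pipe stubs reach 78 mm along its -x and +x, up to 60 mm high. A 14 mm post stands 68 mm from the middle at its -y, the far side. Origin: centre of the underside, on the bench; z up.
- strainer_seat (a point): Centre of the strainer at the height of the flange that the cap stands on, 72 mm above the bench.
- bar_hinge (a point): Upper end of the post: the vertical axis about which the clamp bar swings, 157 mm above the bench (level with the upper face of the bar).
- swing_bar (a joint): Angle of the dark steel clamp bar (16 mm wide, 149 to 157 mm above the bench). 0: across the cap, along the strainer's +y, 3 mm above the knob, so the cap cannot lift. Grows to 2.0 rad clockwise from above, the free end going from the robot's side round to the left; at 1.57 it points along the strainer's +x; clear beyond 1.2. Stays where left; under 1 N at the pin moves it.
- bar_pin (a point): Centre of the top of the red upright pin at the free end of the clamp bar, 136 mm from the hinge axis: 14 mm diameter, 30 mm tall, its top 187 mm above the bench. It is round, so it may turn between the fingers while the bar swings.
- cap: Loose pale aluminium cap, an upside-down cup: 100 mm outside, 90 mm inside, 54 mm tall, plus a round black knob (30 mm diameter, 20 mm tall) on top; 0.17 to 0.35 kg. Stands on the strainer's flange round the pot's neck with 3 mm play, hiding the basket; rises 45 mm to clear the basket. Origin: centre of the skirt's lower edge; z up.
- cap_knob (a point): Centre of the top of the cap's knob, 74 mm above the cap's origin.
- basket: Loose steel basket standing on the pot's floor with 5 mm play, hidden under the cap at first: open cup 64 mm outside, 58 mm inside, 55 mm tall, floor 3 mm; two thin uprights carry a yellow grip bar above it. 0.15 to 0.31 kg. Rises 70 mm to leave the pot. Origin: centre of the underside; x across the grip bar, y along it, z up.
- basket_grip (a point): Centre of the yellow grip bar: 10 mm wide (basket x), 52 mm long (basket y), 10 mm tall, 92 mm above the basket's origin, so 108 mm above the bench while the basket is in the strainer (24 mm above the pot's rim).
- bolt_2: Steel bolt, 15 x 36 mm, loose inside the basket, at first standing on its head on the basket's floor. Origin: centre of the underside of its head.
- mat: Orange ribbed mat for the cap, fixed, 115 x 115 x 4 mm. Origin: centre of the underside. Mat and tray lie side by side in front of the strainer, either way round.
- tray: White shallow open tray for the basket, fixed, 115 x 115 mm outside, 22 mm high, walls 4 mm, floor 4 mm thick. Origin: centre of the underside.
- oiler: Bystander: small brown dropper oil bottle with a black top, 34 mm diameter, 102 mm tall, at the left between the mat or tray and a bin. Tall cartons (to about 0.35 m) stand on and behind that bin, left of y = 0.25 m: pass them on the robot side or above. Origin: centre of the underside.
- screw_box: Bystander: card box of screws, green and buff, 44 x 60 x 38 mm, at the right, in front of an open tub 130 mm high. Origin: centre of the underside.
- black_tape: Bystander: roll of black tape lying flat, 62 x 64 x 20 mm, behind the strainer. Origin: centre of the underside.

How it is judged:
By the outcome, as a careful person would: the job done as asked, in the order asked, and still so for the second after the job is handed in, with the robot touching nothing.
It also fails if it takes over 72 s, if anything falls off the work surface, if the arm or the gripper's body presses on something with over 40 N, if the wrist force passes 120 N, or if a joint passes its speed limit or range.

## Working session

There is one attempt and no reset: what is moved stays moved. The work goes in short steps, Python scripts to look and compute and a shell command to move; the robot and the scene stay as the last step left them, time stands still between calls to the robot, and variables do not carry over. Pictures are saved under pics/ and viewed, at most 10 in all, crops included, and the job is handed in when it is done.

```bash
ls; mkdir -p pics
cat > h.py <<'E'
import numpy as np, cv2
from bench import arm
def snap(n,fn=None):
    im=arm.get_image(n)
    if fn: cv2.imwrite('pics/'+fn,im['image'][:,:,::-1])
    return im
def ray(c,u,v):
    x=np.array([(u-c['cx'])/c['fx'],(v-c['cy'])/c['fy']]);s=x.copy()
    for _ in range(20): s=x/(1+c['k1']*(s@s))
    R=np.array(c['rotation'])
    if R.size==4:
        from scipy.spatial.transform import Rotation; R=Rotation.from_quat(R).as_matrix()
    d=R.reshape(3,3)@np.array([s[0],s[1],1]); return np.array(c['xyz']),d
def onz(c,u,v,z):
    o,d=ray(c,u,v); return (o+d*(z-o[2])/d[2])[:2].round(1)
def tri(r1,r2):
    A=np.stack([r1[1],-r2[1]],1);t=np.linalg.lstsq(A,r2[0]-r1[0],rcond=None)[0]
    p=r1[0]+t[0]*r1[1];q=r2[0]+t[1]*r2[1];return ((p+q)/2).round(1),np.linalg.norm(p-q).round(1)
E
python3 - <<'E'
from h import *
for n in('scene','top'):
    c=snap(n,n+'1.png');print(n,{k:c[k] for k in c if k!='image'})
a=[cv2.imread(f'pics/{n}1.png') for n in('scene','top')]
s=arm.read_state();print(s)
E
```

```text
pics
scene {'fx': 426.08577485193086, 'fy': 426.08577485193086, 'cx': 278.27984156599837, 'cy': 203.08457479533342, 'k1': 0.0017792083555986332, 'xyz': array([ 115.39963948, -661.94031622,  595.89182075]), 'rotation': array([ 0.82541601, -0.26767714,  0.15667115, -0.47169005])}
top {'fx': 428.5852853260245, 'fy': 428.5852853260245, 'cx': 283.555779774454, 'cy': 215.71536193142936, 'k1': -0.12513088902135375, 'xyz': array([424.68004802, -19.12266125, 991.60555581]), 'rotation': array([-0.70038034,  0.70812702, -0.06082531,  0.06575559])}
{'clock': 0.1, 'joints': array([ 1.54157381e+00,  3.85480469e-01,  6.74185600e-03, -4.30343633e-04,
       -1.19400446e+00, -2.58599210e-01]), 'joint_vel': array([-0.00085782, -0.00176418,  0.00331643,  0.00304833, -0.00089033,
       -0.00025456]), 'joint_efforts': array([-3.56566188e-04, -3.93320239e+01,  1.88929778e+01,  4.19794723e+00,
       -2.57869862e-03,  4.84220493e-06]), 'position': array([177.26345342, 598.83268884, 255.32305344]), 'ee_rot': array([ 9.89650817e-01, -1.43493111e-01, -8.72965010e-05,  9.89865365e-04]), 'contact_force': array([-0.54532533, -0.22821675,  0.58201702]), 'wrist_torque': array([-0.01750495,  0.00528553, -0.01182083]), 'grasp_force': 0.0, 'gripper_width': 85.42059438523698}
```

View pics/top1.png

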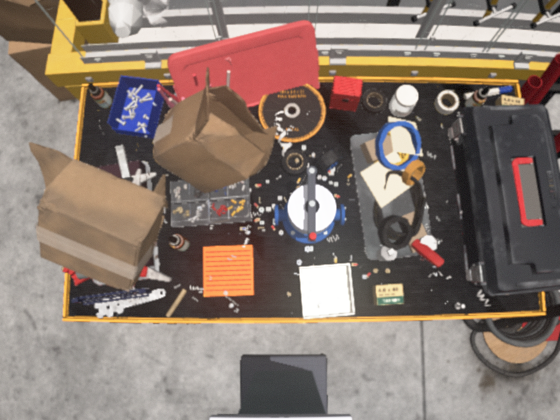

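View pics/scene1.png

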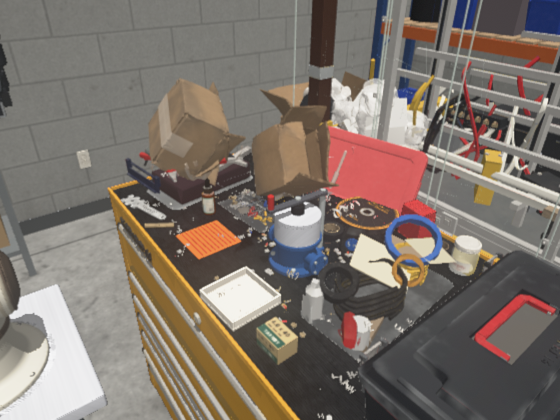

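The top view shows the strainer at about (312,210), the red pin at (312,236), the mat at (228,271) and the tray at (327,290). The oil bottle is at (180,242), the screw box at (389,294) and the tape at (293,161). The scene view agrees: the bar lies over the cap.

Run:
```python
from h import *
c=snap('top');s=snap('scene')
T=cv2.cvtColor(c['image'],cv2.COLOR_RGB2HSV);S=cv2.cvtColor(s['image'],cv2.COLOR_RGB2HSV)
def blob(H,lo,hi,box):
    m=cv2.inRange(H,np.array(lo),np.array(hi));z=np.zeros_like(m);x0,y0,x1,y1=box;z[y0:y1,x0:x1]=m[y0:y1,x0:x1]
    n,l,st,ce=cv2.connectedComponentsWithStats(z);i=1+np.argmax(st[1:,4]);
    cs=cv2.findContours((l==i).astype('uint8'),0,2)[0];k=max(cs,key=cv2.contourArea)
    return ce[i].round(1),st[i].tolist(),cv2.minAreaRect(k)
mt=blob(T,(5,150,120),(20,255,255),(190,235,265,305));print('mat',mt,onz(c,*mt[2][0],4))
for p in cv2.boxPoints(mt[2]):print(onz(c,*p,4))
tr=blob(T,(0,0,170),(180,60,255),(292,255,362,325));print('tray',tr,onz(c,*tr[2][0],22))
for p in cv2.boxPoints(tr[2]):print(onz(c,*p,22))
pn=blob(T,(0,120,80),(6,255,255),(300,222,325,250));print('pin',pn,onz(c,*pn[0],187))
cp=blob(T,(0,0,150),(180,50,255),(280,175,345,240));print('cap',cp,onz(c,*cp[2][0],126))
a=c['image'][150:250,262:362];b=s['image'][180:290,250:350]
cv2.imwrite('pics/c1.png',np.hstack([cv2.resize(a,(400,400),interpolation=2),cv2.resize(b,(400,440),interpolation=2)[:400]])[:,:,::-1])
```

```text
mat (array([227.9, 270.3]), [202, 244, 52, 53, 2509], ((227.8792724609375, 270.2748718261719), (51.72174835205078, 51.15055465698242), 88.36341857910156)) [477.6 116.3]
[536.2 178.5]
[538.6  59.1]
[420.   55.7]
[417.2 173. ]
tray (array([326.3, 290.4]), [294, 263, 61, 56, 2770], ((324.11279296875, 290.5040588378906), (53.0759391784668, 57.43868637084961), 85.71085357666016)) [ 429.3 -102.3]
[484.5 -34.5]
[ 492.5 -164.2]
[ 374.4 -169.4]
[366.9 -41.7]
pin (array([311.9, 236. ]), [309, 233, 6, 7, 36], ((311.5, 236.0), (6.0, 5.0), 90.0)) [530.9 -67.5]
cap (array([323.9, 207.8]), [315, 184, 22, 49, 766], ((325.5, 208.0), (48.0, 21.0), 90.0)) [ 596.7 -100.5]
```

View pics/c1.png

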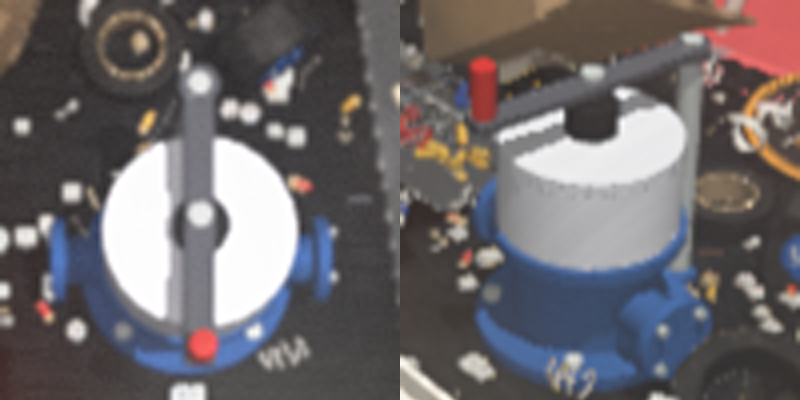

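Run:
```python
from h import *
c=snap('top');s=snap('scene')
print('hinge',onz(c,312.1,170,157),'pin',onz(c,311.9,236,187),'cap',onz(c,311.7,207.8,126))
print('capL/R',onz(c,287.5,208,126),onz(c,336.3,208,126), 'stubs',onz(c,276,214,30),onz(c,343.5,213,30))
print('pin tri',tri(ray(c,311.9,236),ray(s,270.9,195.3)),'hinge tri',tri(ray(c,312.1,170),ray(s,323.2,190.5)))
H=cv2.cvtColor(c['image'],cv2.COLOR_RGB2HSV)
m=cv2.inRange(H,np.array((0,0,170)),np.array((180,60,255)));m[:255]=0;m[325:]=0;m[:,:285]=0;m[:,370:]=0
m=cv2.morphologyEx(m,cv2.MORPH_OPEN,np.ones((7,7)));k=max(cv2.findContours(m,0,2)[0],key=cv2.contourArea);r=cv2.minAreaRect(k)
print('tray',r,onz(c,*r[0],22));print([onz(c,*p,22) for p in cv2.boxPoints(r)])
for nm,u,v,z in(('oil',178,236,102),('box',389,292,38),('tape',293,160,20)):print(nm,onz(c,u,v,z))
```

```text
hinge [669.2 -72.7] pin [530.9 -67.5] cap [597.4 -72. ]
capL/R [597.6 -22.2] [ 596.4 -122.8] stubs [603.1   3.9] [ 603.7 -150.4]
pin tri (array([532.2, -68.3, 187.7]), np.float64(3.2)) hinge tri (array([668.8, -72.5, 157.3]), np.float64(0.6))
tray ((326.4483337402344, 290.37933349609375), (52.9830207824707, 52.48474884033203), 85.2363510131836) [ 429.5 -107.5]
[array([484.4, -44.8]), array([ 492.7, -163.4]), array([ 374.8, -169.5]), array([367.2, -52.9])]
oil [545.  209.7]
box [ 423.3 -244.8]
tape [734.4 -36.9]
```

```bash
python3 -m pendant '[[0,0,0,0,0,-8.25,0.085],[0,0,0,0,0,-8.25,0.085],[0.01,0.043,0,0,0,0,0.06],[0.01,0.043,0,0,0,0,0.06],[0.01,0.043,0,0,0,0,0.04],[0.01,0.043,0,0,0,0,0.04],[0.01,0.043,0,0,0,0,0.04],[0.01,0.043,0,0,0,0,0.04],[0.01,0.043,0,0,0,0,0.04],[0.03,0.033,0,0,0,0,0.04],[0.03,0.033,0,0,0,0,0.04],[0.03,0.033,0,0,0,0,0.04]]'
```

```text
clock: 1.5
position: [338.1, 197.9, 257.0]
ee_rot: [1.0, 0.001, 0.001, -0.001]
contact_force: [-0.3, 1.8, 0.2]
gripper_width: 39.9
grasp_force: 0.0
```

```bash
python3 -m pendant '[[0.0277,0.038,0,0,0,0,0.04],[0.0277,0.038,0,0,0,0,0.04],[0.0277,0.038,0,0,0,0,0.04],[0.0277,0.038,0,0,0,0,0.04],[0.0277,0.038,0,0,0,0,0.04],[0.0277,0.038,0,0,0,0,0.04],[0.0277,0.038,0,0,0,0,0.04],[0,0,0.02,0,0,0,0.04],[0,0,0,0,0,0,0.04]]'
python3 - <<'E'
from h import *
c=snap('wrist','w1.png');s=arm.read_state();print(s['position'],c['xyz'],c['rotation'])
H=cv2.cvtColor(c['image'],cv2.COLOR_RGB2HSV);m=cv2.inRange(H,np.array((0,130,80)),np.array((6,255,255)))
n,l,st,ce=cv2.connectedComponentsWithStats(m)
for i in np.argsort(-st[1:,4])[:3]+1:print(st[i],ce[i],onz(c,*ce[i],187))
E
```

```text
clock: 2.4
position: [530.0, -67.9, 233.4]
ee_rot: [1.0, -0.002, -0.003, -0.0]
contact_force: [-1.5, -0.4, -1.1]
gripper_width: 39.9
grasp_force: 0.0
[530.4830575  -67.24031275 234.96491952] [597.04813091 -67.04609988 351.9243431 ] [-0.69959138  0.70122859  0.09702518 -0.09714156]
[ 505  185   55   62 1550] [533.75354839 217.26451613] [ 543.6 -218.7]
[ 89  95  22  24 234] [ 98.23504274 106.08974359] [607.   31.7]
[273 227  19  18 209] [281.05741627 234.9569378 ] [533.2 -66.3]
```

View pics/w1.png

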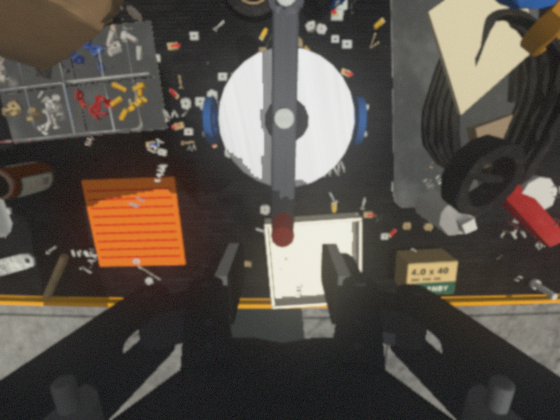

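```bash
python3 -m pendant '[[0.0015,0,0.024,0,0,0,0.04],[0,0,0.022,0,0,0,0.04],[0,0,0,0,0,0,0.02],[0,0,0,0,0,0,0.02],[0,0,0,0,0,0,0.02]]'
python3 - <<'E'
from h import *
c=snap('wrist');s=arm.read_state();print(s['position'],s['contact_force'],s['gripper_width'],s['joints'])
print('cap(wrist earlier)')
H,P=np.array([669,-72.5]),np.array([532,-67.5]);r=136;a0=np.arctan2(*(P-H)[::-1])
# swing rows: chord of 8.5deg cw in tool frame whose x = -(radial dir)
w=np.radians(8.5);print('start angle off',np.degrees(a0), 'x',r*(1-np.cos(w)),'y',r*np.sin(w))
E
```

```text
clock: 2.95
position: [533.8, -66.1, 192.3]
ee_rot: [1.0, 0.001, 0.002, 0.0]
contact_force: [0.0, -0.2, -0.3]
gripper_width: 20.1
grasp_force: 0.0
[533.73525764 -66.19703371 192.14306252] [-0.02532333 -0.3237653  -0.59903772] 20.08516985458917 [ 1.78519256e-01  2.93375416e-01 -3.02114146e-01  5.40572048e-04
 -9.72036347e-01  1.39326856e+00]
cap(wrist earlier)
start angle off 177.9098408462893 x 1.4938425827793118 y 20.102079913627044
```

```bash
python3 -m pendant '[[0,0,0.003,0,0,2,0.02],[0.0013,-0.0189,0,0,0,8,0.02],[0.0013,-0.0189,0,0,0,8,0.02],[0.0013,-0.0189,0,0,0,8,0.02],[0.0013,-0.0189,0,0,0,8,0.02],[0.0013,-0.0189,0,0,0,8,0.02],[0.0013,-0.0189,0,0,0,8,0.02],[0.0013,-0.0189,0,0,0,8,0.02],[0.0013,-0.0189,0,0,0,8,0.02]]'
```

```text
clock: 3.9
position: [613.6, 53.6, 188.7]
ee_rot: [0.837, -0.547, 0.0, -0.0]
contact_force: [-0.7, -0.4, 0.2]
gripper_width: 20.1
grasp_force: 0.4
```

```bash
python3 -m pendant '[[0.0015,-0.0189,0,0,0,8,0.02],[0.0015,-0.0189,0,0,0,8,0.02],[0.0015,-0.0189,0,0,0,8,0.02],[0,0,0,0,0,0,0.02],[0,0,0,0,0,0,0.04],[0,0,0,0,0,0,0.04],[0,0,-0.03,0,0,0,0.04],[0,0,-0.03,0,0,0,0.04],[0,0,-0.03,0,0,0,0.04],[0,0,0,0,0,0,0.04]]'
python3 - <<'E'
from h import *
c=snap('top','t2.png');s=arm.read_state();print(s['position'],s['joints'])
cv2.imwrite('pics/t2c.png',cv2.resize(c['image'][130:310,170:410],(800,600),interpolation=2)[:,:,::-1])
E
```

```text
clock: 4.9
position: [670.0, 64.0, 283.9]
ee_rot: [0.708, -0.706, 0.003, -0.004]
contact_force: [0.4, 0.7, 1.1]
gripper_width: 40.1
grasp_force: 0.0
[668.89059504  64.1279039  281.01660208] [ 3.35868824e-01  4.49188668e-01  1.71035194e-01  4.38106785e-04
 -1.28624186e+00 -3.34567780e-01]
```

View pics/t2c.png

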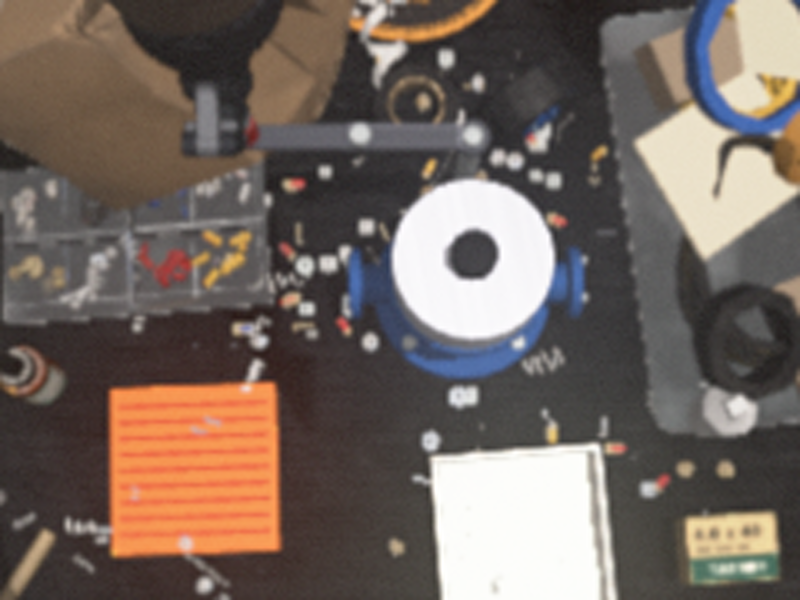

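The bar now points left, along the row at v≈135 of the crop, and is clear of the cap. The knob shows at about (472,254) in the crop.

Run:
```python
from h import *
c=snap('top');s=snap('scene')
def dark(im,box,thr=70):
    x0,y0,x1,y1=box;g=cv2.cvtColor(im['image'],cv2.COLOR_RGB2GRAY)[y0:y1,x0:x1]
    n,l,st,ce=cv2.connectedComponentsWithStats((g<thr).astype('uint8'))
    for i in range(1,n):
        if st[i,4]>15: print(st[i],ce[i]+[x0,y0])
    return
dark(c,(298,192,326,222))
print(onz(c,311.6,206.2,146))
dark(s,(285,195,312,220))
H=cv2.cvtColor(c['image'],cv2.COLOR_RGB2GRAY);m=(H>140).astype('uint8');m[:180]=0;m[240:]=0;m[:,:285]=0;m[:,340:]=0
m=cv2.morphologyEx(m,cv2.MORPH_OPEN,np.ones((5,5)))
k=max(cv2.findContours(m,0,2)[0],key=cv2.contourArea);e=cv2.minEnclosingCircle(k);print(e,onz(c,*e[0],126),cv2.boundingRect(k))
```

```text
[ 8  8 12 13 99] [311.15151515 205.76767677]
[596.7 -70.7]
[  0   0  27  20 265] [298.48301887 203.20377358]
((311.40277099609375, 207.19444274902344), 24.854795455932617) [598.7 -71.4] (288, 183, 49, 49)
```

```bash
python3 -m pendant '[[0.034,0.0176,0,0,0,0,0.055],[0.034,0.0176,0,0,0,0,0.055],[0.034,0.0176,0,0,0,0,0.055],[0.033,0.0176,0,0,0,0,0.055],[0,0,0.04,0,0,0,0.055],[0,0,0.04,0,0,0,0.055],[0,0,0.03,0,0,0,0.055],[0,0,0,0,0,0,0.055],[0,0,0,0,0,0,0.055]]'
python3 -c "
from h import *
s=arm.read_state();print(s['position'],s['contact_force'])"
```

```text
clock: 5.95
position: [598.1, -71.2, 167.0]
ee_rot: [0.707, -0.707, -0.0, 0.001]
contact_force: [0.6, -0.4, 0.4]
gripper_width: 54.9
grasp_force: 0.0
[598.07197334 -71.17789471 167.0358328 ] [ 0.60519592 -0.43073677  0.3931173 ]
```

Down 13 mm more, then close and check the grip before lifting.

```bash
python3 -m pendant '[[0,0,0.009,0,0,0,0.055],[0,0,0.004,0,0,0,0.055],[0,0,0,0,0,0,0.055],[0,0,0,0,0,0,0.02],[0,0,0,0,0,0,0.02],[0,0,0,0,0,0,0.02],[0,0,0,0,0,0,0.02],[0,0,0,0,0,0,0.02]]'
```

```text
clock: 6.75
position: [599.2, -71.0, 155.5]
ee_rot: [0.707, -0.707, 0.001, -0.001]
contact_force: [0.6, 0.1, 5.5]
gripper_width: 27.6
grasp_force: 59.6
```

```bash
python3 -m pendant '[[0,0,-0.006,0,0,0,0.02],[0,0,-0.012,0,0,0,0.02],[0,0,-0.02,0,0,0,0.02],[0,0,-0.024,0,0,0,0.02],[0,0,0,0,0,0,0.02]]'
```

```text
clock: 7.25
position: [598.9, -71.1, 218.6]
ee_rot: [0.707, -0.707, 0.001, -0.001]
contact_force: [0.4, -0.3, -2.4]
gripper_width: 27.4
grasp_force: 60.5
```

```bash
python3 -m pendant '[[-0.0117,0.0075,0,0,0,0,0.02],[-0.025,0.016,0,0,0,0,0.02],[-0.025,0.016,0,0,0,0,0.02],[-0.025,0.0165,0,0,0,0,0.02],[-0.025,0.0165,0,0,0,0,0.02],[-0.025,0.0165,0,0,0,0,0.02],[-0.025,0.0165,0,0,0,0,0.02],[-0.0253,0.016,0,0,0,0,0.02],[0,0,0,0,0,0,0.02],[0,0,0.04,0,0,0,0.02],[0,0,0.04,0,0,0,0.02],[0,0,0,0,0,0,0.02]]'
python3 - <<'E'
from h import *
c=snap('top');s=arm.read_state();w=snap('scene')
print(s['position'],s['contact_force'])
a=c['image'][150:310,190:350];b=w['image'][170:300,170:330]
cv2.imwrite('pics/c3.png',np.hstack([cv2.resize(a,(400,400),interpolation=2),cv2.resize(b,(400,400),interpolation=2)])[:,:,::-1])
E
```

```text
clock: 8.45
position: [471.3, 113.3, 130.3]
ee_rot: [-0.706, 0.708, 0.003, -0.008]
contact_force: [-2.1, 0.2, -4.2]
gripper_width: 26.9
grasp_force: 60.7
[473.9714705  114.36926115 133.41424143] [ 0.60562667 -1.19553879 -2.09303428]
```

View pics/c3.png

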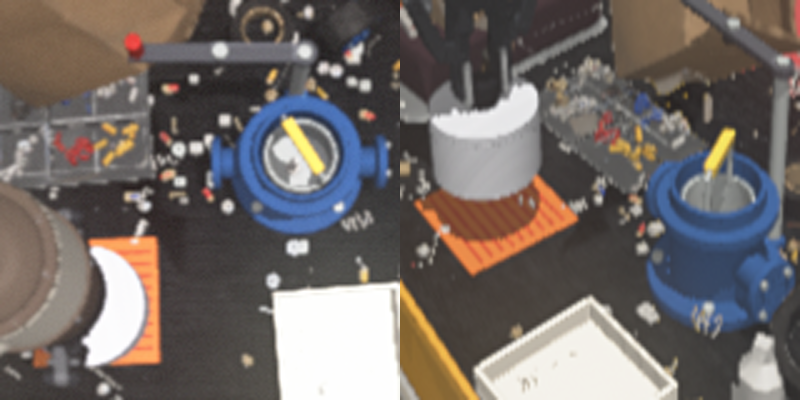

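The cap hangs level over the mat. The basket is now visible in the pot, its yellow bar running from crop (287,122) to (322,170).

```bash
python3 -m pendant '[[-0.002,-0.0035,0.015,0,0,0,0.02],[0,0,0.015,0,0,0,0.02],[0,0,0.007,0,0,0,0.02],[0,0,0,0,0,0,0.02],[0,0,0,0,0,0,0.02]]'
python3 -c "
from h import *
s=arm.read_state();print(s['position'],s['contact_force'],s['wrist_torque'],s['gripper_width'])"
```

```text
clock: 9.05
position: [481.0, 118.3, 100.5]
ee_rot: [0.707, -0.707, 0.0, -0.001]
contact_force: [1.2, 0.5, -2.9]
gripper_width: 27.5
grasp_force: 60.7
[480.99752829 118.27716264 100.54452861] [ 1.22569332  0.47476503 -2.90206581] [-0.0257354  -0.04076158 -0.00402974] 27.460410569073684
```

```bash
python3 -m pendant '[[0.002,0.003,0.005,0,0,0,0.02],[0,0,0.003,0,0,0,0.02],[0,0,0.001,0,0,0,0.02],[0,0,0.001,0,0,0,0.02],[0,0,0,0,0,0,0.02],[0,0,0,0,0,0,0.02]]'
```

```text
clock: 9.65
position: [477.3, 116.0, 89.3]
ee_rot: [0.707, -0.707, 0.0, -0.0]
contact_force: [-0.6, 0.2, -3.2]
gripper_width: 27.4
grasp_force: 60.7
```

```bash
python3 -m pendant '[[0,0,0.001,0,0,0,0.02],[0,0,0.001,0,0,0,0.02],[0,0,0,0,0,0,0.02]]'
```

```text
clock: 9.95
position: [477.2, 116.1, 87.6]
ee_rot: [0.707, -0.707, 0.0, -0.0]
contact_force: [-1.3, 0.2, 0.5]
gripper_width: 27.1
grasp_force: 61.0
```

```bash
python3 -m pendant '[[0,0,0.001,0,0,0,0.02],[0,0,0,0,0,0,0.02],[0,0,0,0,0,0,0.035],[0,0,0,0,0,0,0.045],[0,0,0,0,0,0,0.055],[0,0,0,0,0,0,0.055],[0,0,-0.03,0,0,0,0.055],[0,0,-0.045,0,0,0,0.055],[0,0,-0.045,0,0,0,0.055],[0.035,-0.02,0,0,0,0,0.055],[0.035,-0.02,0,0,0,0,0.055],[0,0,0,0,0,0,0.055]]'
python3 - <<'E'
from h import *
c=snap('top','t4.png');w=snap('scene','s4.png');s=arm.read_state()
print(s['position'],s['contact_force'],s['joints'])
H=cv2.cvtColor(c['image'],cv2.COLOR_RGB2HSV);m=cv2.inRange(H,np.array((20,110,110)),np.array((35,255,255)));m[:185]=0;m[235:]=0;m[:,:290]=0;m[:,:][:,335:]=0
k=max(cv2.findContours(m,0,2)[0],key=cv2.contourArea);r=cv2.minAreaRect(k);ce=np.mean(np.argwhere(m)[:,::-1],0);print('bar',r,ce,onz(c,*ce,113),[onz(c,*p,113) for p in cv2.boxPoints(r)])
y,x=np.nonzero(m);v=cv2.fitLine(np.c_[x,y].astype('f4'),2,0,.01,.01).ravel();print(v)
a=onz(c,*(ce+14*v[:2]),113)-onz(c,*(ce-14*v[:2]),113);print('dir deg',np.degrees(np.arctan2(a[1],a[0])))
H2=cv2.cvtColor(w['image'],cv2.COLOR_RGB2HSV);m=cv2.inRange(H2,np.array((20,110,110)),np.array((35,255,255)));m[:215]=0;m[250:]=0;m[:,:285]=0;m[:,315:]=0
c2=np.mean(np.argwhere(m)[:,::-1],0);print(c2,m.sum()/255,tri(ray(c,*ce),ray(w,*c2)))
a=c['image'][150:310,190:350];b=w['image'][170:300,170:330]
cv2.imwrite('pics/c4.png',np.hstack([cv2.resize(a,(400,400),interpolation=2),cv2.resize(b,(400,400),interpolation=2)])[:,:,::-1])
E
```

```text
clock: 11.15
position: [518.7, 43.4, 206.5]
ee_rot: [-0.706, 0.709, -0.0, 0.0]
contact_force: [-1.3, 1.0, -0.6]
gripper_width: 54.9
grasp_force: 0.0
[517.21371876  45.16055492 205.94231746] [-0.29959019  0.47254624 -0.9343641 ] [ 3.99859409e-01  2.50581983e-01 -3.23837946e-01 -2.29504478e-04
 -9.96989571e-01 -4.01718627e-01]
bar ((311.1180419921875, 207.76258850097656), (24.154727935791016, 5.201764106750488), 55.491477966308594) [311.41129032 206.79032258] [602.2 -72.2] [array([618.5, -53.1]), array([624.7, -62.3]), array([581.9, -89.9]), array([575.8, -80.8])]
[  0.33829516   0.94104004 311.4113     206.79033   ]
dir deg -161.77827212611135
[296.89855072 219.63768116] 69.0 (array([601.5, -71.5, 108. ]), np.float64(3.9))
```

View pics/c4.png

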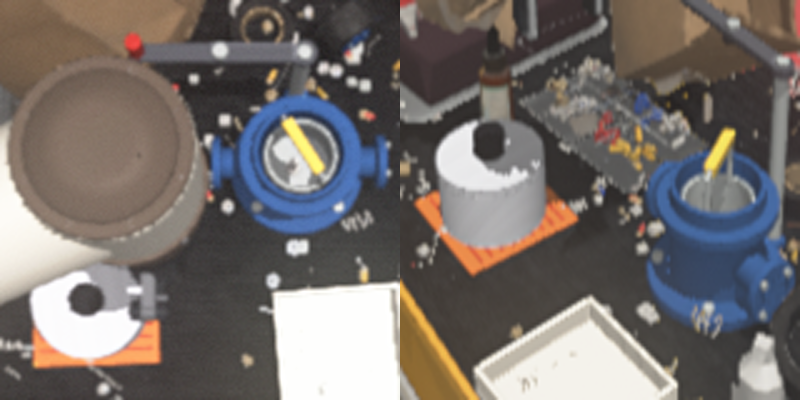

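Cap sits upright on the mat. The basket's grip bar is at (600,-71.5), height 108 mm as expected, and lies at 33° in the world.

```bash
python3 -m pendant '[[0.0292,-0.0208,0,0,0,0,0.045],[0.0292,-0.0208,0,0,0,0,0.045],[0.0292,-0.0208,0,0,0,0,0.045],[0.0292,-0.0208,0,0,0,0,0.045],[0,0,0,0,0,8,0.045],[0,0,0,0,0,8,0.045],[0,0,0,0,0,8,0.045],[0,0,0.015,0,0,8,0.045],[0,0,0.02,0,0,8,0.045],[0,0,0.02,0,0,8,0.045],[0,0,0,0,0,8.5,0.045],[0,0,0,0,0,0,0.045]]'
python3 - <<'E'
from h import *
from scipy.spatial.transform import Rotation as Ro
w=snap('wrist','w5.png');s=arm.read_state();R=Ro.from_quat(s['ee_rot']).as_matrix()
print(s['position'],R.round(3).tolist(),np.degrees(np.arctan2(R[1,0],R[0,0])))
H2=cv2.cvtColor(w['image'],cv2.COLOR_RGB2HSV);m=cv2.inRange(H2,np.array((20,110,110)),np.array((35,255,255)))
n,l,st,ce=cv2.connectedComponentsWithStats(m)
for i in np.argsort(-st[1:,4])[:3]+1:
    k=cv2.findContours((l==i).astype('uint8'),0,2)[0][0];print(st[i],ce[i],onz(w,*ce[i],113),[onz(w,*p,113) for p in cv2.boxPoints(cv2.minAreaRect(k))])
E
```

```text
clock: 12.45
position: [599.9, -69.8, 150.3]
ee_rot: [-0.289, 0.957, 0.0, -0.001]
contact_force: [0.8, 0.6, -0.1]
gripper_width: 45.0
grasp_force: 0.0
[600.35600712 -69.87376622 151.03439089] [[-0.831, -0.556, -0.001], [-0.556, 0.831, -0.0], [0.001, 0.0, -1.0]] -146.23408116297685
[ 271  204   20   86 1414] [279.90311174 245.47666195] [598.2 -70.7] [array([624.7, -60.6]), array([580.3, -87.8]), array([575.1, -79.3]), array([619. , -51.3])]
[496   0  64  60 501] [528.4491018   26.08183633] [435.5 -32.7] [array([437.5, -53.4]), array([433.7, -52.9]), array([433.3,  -8.5]), array([437.2,  -8.9])]
[  0 240  13  47 353] [  4.98300283 259.16997167] [ 697.8 -202.6] [array([ 718.1, -200. ]), array([ 687. , -208.7]), array([ 683.3, -202.6]), array([ 714. , -193.6])]
```

View pics/w5.png

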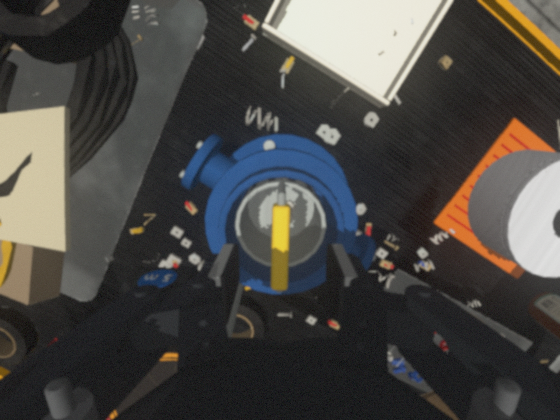

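The bar is aligned with the fingers, at (281,247) in the wrist view. Descend and close.

```bash
python3 -m pendant '[[0,0,0.016,0,0,1.5,0.045],[0,0,0.015,0,0,0,0.045],[0,0,0.0055,0,0,0,0.045],[0,0,0,0,0,0,0.045],[0,0,0,0,0,0,0.005],[0,0,0,0,0,0,0.005],[0,0,0,0,0,0,0.005],[0,0,0,0,0,0,0.005],[0,0,0,0,0,0,0.005]]'
```

```text
clock: 13.4
position: [601.2, -70.8, 115.9]
ee_rot: [-0.276, 0.961, -0.0, 0.001]
contact_force: [0.6, 0.3, 3.4]
gripper_width: 8.6
grasp_force: 59.2
```

```bash
python3 -m pendant '[[0,0,-0.004,0,0,0,0.005],[0,0,-0.009,0,0,0,0.005],[0,0,-0.014,0,0,0,0.005],[0,0,-0.018,0,0,0,0.005],[0,0,-0.018,0,0,0,0.005],[0,0,-0.014,0,0,0,0.005],[0,0,-0.009,0,0,0,0.005],[0,0,-0.004,0,0,0,0.005],[0,0,0,0,0,0,0.005],[0,0,0,0,0,0,0.005]]'
python3 - <<'E'
from h import *
w=snap('scene');t=snap('top');s=arm.read_state();print(s['position'],s['ee_rot'],s['contact_force'],s['wrist_torque'])
a=t['image'][170:330,250:410];b=w['image'][150:310,190:350]
cv2.imwrite('pics/c6.png',np.hstack([cv2.resize(a,(400,400),interpolation=2),cv2.resize(b,(400,400),interpolation=2)])[:,:,::-1])
E
```

```text
clock: 14.4
position: [599.8, -70.8, 203.9]
ee_rot: [-0.276, 0.961, 0.0, -0.001]
contact_force: [-0.8, 0.0, -3.1]
gripper_width: 8.5
grasp_force: 58.5
[599.93362752 -70.80072296 203.78171521] [-2.75658567e-01  9.61255088e-01  2.53357471e-04 -9.72755898e-04] [-0.02816528  0.04382567 -3.22241561] [-0.01146486 -0.0348054   0.00145735]
```

View pics/c6.png

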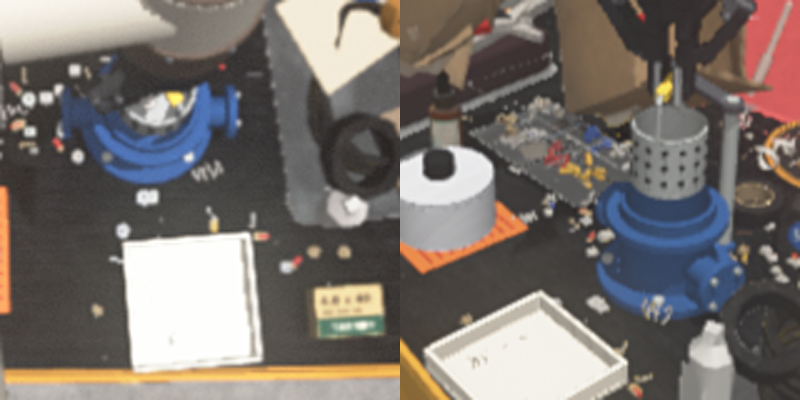

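The basket hangs level and clear of the rim. The tray centre at crop (191,302) agrees with the earlier measurement.

```bash
python3 -m pendant '[[0.0066,0.0024,0,0,0,0,0.005],[0.0131,0.0048,0,0,0,0,0.005],[0.0197,0.0071,0,0,0,0,0.005],[0.0214,0.0077,0,0,0,0,0.005],[0.0214,0.0077,0,0,0,0,0.005],[0.0214,0.0077,0,0,0,0,0.005],[0.0214,0.0077,0,0,0,0,0.005],[0.0197,0.0071,0,0,0,0,0.005],[0.0131,0.0048,0,0,0,0,0.005],[0.0066,0.0024,0,0,0,0,0.005],[0,0,0,0,0,0,0.005],[0,0,0,0,0,0,0.005]]'
python3 -c "
from h import *
s=arm.read_state();p=s['position'];print(p,s['contact_force'])
d=np.array([429.2,-107.5])-p[:2];print('tool x,y',d@[-.847,-.53],d@[-.53,.847])"
```

```text
clock: 15.7
position: [430.4, -107.5, 205.1]
ee_rot: [-0.276, 0.961, -0.0, 0.001]
contact_force: [-0.7, 0.1, -2.3]
gripper_width: 8.8
grasp_force: 58.5
[ 430.41224124 -107.51457393  205.09507415] [-0.67688818  0.12783565 -2.31643587]
tool x,y 1.0190441505778993 0.6548319782742399
```

Lower about 95 mm, then step down to contact near z 104.

```bash
python3 -m pendant '[[0.001,0.0006,0.006,0,0,0,0.005],[0,0,0.012,0,0,0,0.005],[0,0,0.018,0,0,0,0.005],[0,0,0.02,0,0,0,0.005],[0,0,0.018,0,0,0,0.005],[0,0,0.011,0,0,0,0.005],[0,0,0.006,0,0,0,0.005],[0,0,0.003,0,0,0,0.005],[0,0,0.001,0,0,0,0.005],[0,0,0,0,0,0,0.005],[0,0,0,0,0,0,0.005]]'
```

```text
clock: 16.8
position: [428.8, -107.6, 110.3]
ee_rot: [-0.276, 0.961, -0.0, 0.001]
contact_force: [1.7, 0.0, -3.2]
gripper_width: 8.5
grasp_force: 58.5
```

```bash
python3 -m pendant '[[0,0,0.001,0,0,0,0.005],[0,0,0.001,0,0,0,0.005],[0,0,0.001,0,0,0,0.005],[0,0,0.0005,0,0,0,0.005],[0,0,0,0,0,0,0.005]]'
```

```text
clock: 17.3
position: [428.3, -107.6, 106.3]
ee_rot: [-0.276, 0.961, 0.0, -0.0]
contact_force: [-0.8, -0.7, -2.6]
gripper_width: 8.6
grasp_force: 58.5
```

```bash
python3 -m pendant '[[0,0,0.001,0,0,0,0.005],[0,0,0.001,0,0,0,0.005],[0,0,0,0,0,0,0.005],[0,0,0,0,0,0,0.005]]'
```

```text
clock: 17.7
position: [428.4, -107.6, 104.3]
ee_rot: [-0.276, 0.961, -0.0, -0.0]
contact_force: [-0.2, -0.0, -2.9]
gripper_width: 8.8
grasp_force: 58.5
```

```bash
python3 -m pendant '[[0,0,0.0006,0,0,0,0.005],[0,0,0,0,0,0,0.005],[0,0,0,0,0,0,0.005]]'
```

```text
clock: 18.0
position: [428.5, -107.6, 103.9]
ee_rot: [-0.276, 0.961, -0.0, 0.0]
contact_force: [-1.6, 0.3, -0.8]
gripper_width: 8.7
grasp_force: 58.8
```

```bash
python3 -m pendant '[[0,0,0.0005,0,0,0,0.005],[0,0,0,0,0,0,0.005],[0,0,0,0,0,0,0.015],[0,0,0,0,0,0,0.03],[0,0,0,0,0,0,0.045],[0,0,0,0,0,0,0.045],[0,0,-0.015,0,0,0,0.045],[0,0,-0.03,0,0,0,0.045],[0,0,-0.04,0,0,0,0.045],[0,0,-0.045,0,0,0,0.045],[0,0,0,0,0,0,0.045]]'
```

```text
clock: 19.1
position: [432.0, -107.8, 239.4]
ee_rot: [-0.276, 0.961, -0.002, 0.007]
contact_force: [1.1, -0.4, 0.5]
gripper_width: 45.1
grasp_force: 0.0
```

Run:
```python
from h import *
w=snap('scene');t=snap('wrist');s=arm.read_state()
b=w['image'][160:340,170:370]
cv2.imwrite('pics/c7.png',np.hstack([cv2.resize(t['image'],(400,300),interpolation=3),cv2.resize(b,(400,300),interpolation=2)])[:,:,::-1])
H=cv2.cvtColor(t['image'],cv2.COLOR_RGB2HSV);m=cv2.inRange(H,np.array((20,110,110)),np.array((35,255,255)))
n,l,st,ce=cv2.connectedComponentsWithStats(m)
for i in np.argsort(-st[1:,4])[:2]+1:
    print(st[i],onz(t,*ce[i],101))
H=cv2.cvtColor(t['image'],cv2.COLOR_RGB2HSV)
```

```text
[  94    0  387  245 2982] [ 366.1 -152.8]
[278 173  12  56 592] [ 426.9 -106.9]
```

View pics/c7.png

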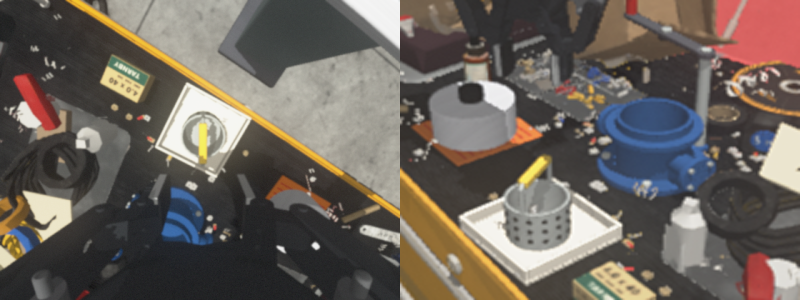

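The basket stands upright, centred in the tray, and the cap sits knob up on the mat. A last numeric check of the cap's centring follows.

Run:
```python
from h import *
c=snap('top');H=cv2.cvtColor(c['image'],cv2.COLOR_RGB2HSV)
m=cv2.inRange(H,np.array((0,0,150)),np.array((180,50,255)));m[:228]=0;m[300:]=0;m[:,:195]=0;m[:,265:]=0
m=cv2.morphologyEx(m,cv2.MORPH_OPEN,np.ones((5,5)));k=max(cv2.findContours(m,0,2)[0],key=cv2.contourArea);e=cv2.minEnclosingCircle(k)
print('cap',e,onz(c,*e[0],58))
m=cv2.inRange(H,np.array((0,0,170)),np.array((180,60,255)));m[:255]=0;m[325:]=0;m[:,:290]=0;m[:,370:]=0
print('oil px, box still:',arm.read_state()['clock'],arm.read_state()['contact_force'])
```

```text
cap ((227.5, 283.1470642089844), 36.16037368774414) [446.9 109.5]
oil px, box still: 19.25 [ 0.37248882  0.50656262 -0.85956295]
```

Run:
```python
from h import *
c=snap('top');g=cv2.medianBlur(cv2.cvtColor(c['image'],cv2.COLOR_RGB2GRAY),3)[225:310,190:270]
h=cv2.HoughCircles(g,cv2.HOUGH_GRADIENT,1,30,param1=100,param2=10,minRadius=20,maxRadius=25)
for x in h[0][:3]:print(x,onz(c,x[0]+190,x[1]+225,58))
cv2.imwrite('pics/c8.png',cv2.resize(c['image'][200:330,180:380],(780,507),interpolation=2)[:,:,::-1])
```

```text
[34.5 43.5 22. ] [478.6 116.3]
```

View pics/c8.png

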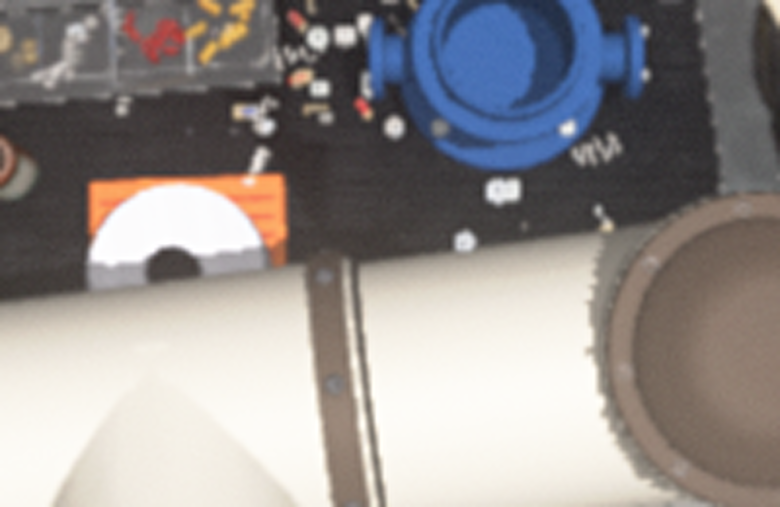

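The arm hides part of the mat in this view, but the circle fit puts the cap at (478.6, 116.3), about 1 mm from the mat centre at (477.6, 116.3). I'm handing the job in.

```bash
python3 -c "
from bench import arm
print(arm.job_done())"
```

```text
the job is handed in; nothing more can be done
None
```

The strainer is stripped and the job is handed in at about 19 s: clamp bar swung about 90° clear, cap knob up about 1 mm from the mat centre, and basket upright about 2 mm from the tray centre after being kept level throughout, though I did not confirm the bolt by eye; no move went near the oil bottle, screw box or tape.

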